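# Put three sediment-core tubes away by length in the core tray

## Task

Put the three sediment-core tubes away in the wooden core tray, each in the groove whose spacer block leaves room for just its length: lay it in the open front of the groove and slide it under the keeper bar until it rests against the block, its near end flush with the tray's front edge. Leave the vial and the petri dish that stand among them where they are.

Things in the scene. Friction and masses are not known exactly. Their poses are not given: they have to be found in the camera images.
- tube_short: The short sediment-core tube, 90 mm long over all: clear plastic tube 28 mm in diameter full of layered brown soil, with a square white cap (32 x 32 mm, 13 mm long) on each end, so that it lies flat and does not roll. About 83 g. Origin at its middle, on its axis (16 mm above what it lies on); its x axis runs along the tube; both ends are alike.
- tube_medium: The medium sediment-core tube, 120 mm long over all: clear plastic tube 28 mm in diameter full of layered brown soil, with a square white cap (32 x 32 mm, 13 mm long) on each end, so that it lies flat and does not roll. About 104 g. Origin at its middle, on its axis (16 mm above what it lies on); its x axis runs along the tube; both ends are alike.
- tube_long: The long sediment-core tube, 150 mm long over all: clear plastic tube 28 mm in diameter full of layered brown soil, with a square white cap (32 x 32 mm, 13 mm long) on each end, so that it lies flat and does not roll. About 125 g. Origin at its middle, on its axis (16 mm above what it lies on); its x axis runs along the tube; both ends are alike.
- core_tray: Fixed wooden core tray, 170 mm (its x) by 178 mm (its y). Origin: centre of its underside; +x points from the open front edge (x = -85 mm) to the 38 mm high end board (inner face x = +77 mm). Three straight grooves along x at y = -60, 0, +60 mm, each 36.5 mm wide, floor 6 mm above the underside; the wood between them rises 6 mm above the groove floor, with rounded front ends.
- core_tray_bar (a point): Middle of the underside of the flat aluminium keeper bar that crosses all three grooves, on a post at each side of the tray; axes as the tray's. The bar is 24 mm wide (along the grooves), 6 mm thick; its underside is 37 mm above the groove floors. It spans 62 to 86 mm behind the tray's front edge; the grooves are open above in front of it and behind it.
- block_short_face (a point): Middle of the front face of the grey spacer block (72 mm long, 34 mm wide, 30 mm high) fixed at the far end of the groove that takes the short tube; 16 mm above the groove floor, on the groove's centre line; axes as the tray's. From this face to the tray's front edge is 90 mm. Which groove has which block varies.
- block_medium_face (a point): Middle of the front face of the grey spacer block (42 mm long, 34 mm wide, 30 mm high) fixed at the far end of the groove that takes the medium tube; 16 mm above the groove floor, on the groove's centre line; axes as the tray's. From this face to the tray's front edge is 120 mm. Which groove has which block varies.
- block_long_face (a point): Middle of the front face of the grey spacer block (12 mm long, 34 mm wide, 30 mm high) fixed at the far end of the groove that takes the long tube; 16 mm above the groove floor, on the groove's centre line; axes as the tray's. From this face to the tray's front edge is 150 mm. Which groove has which block varies.
- vial_c: Glass sample vial with a red screw cap, standing loose on the counter, 29 mm in diameter, 72 mm high; origin at the centre of its underside. To be left alone.
- petri_a: Loose clear petri dish with small fragments, 66 mm in diameter, 13 mm high; origin at the centre of its underside. To be left alone.
Not all that is in view belongs to the job. What is shaped like the tube_medium but red is not meant.

How it is judged (in metres and radians):
At the end, for the whole second after the job is handed in: Each tube lies flat at rest in the groove with its own length of spacer block, its far end within 5 mm of the block face (so its near end is within 5 mm of flush with the tray's front edge), within 6 mm of the groove's centre line and 0.08 rad of its direction (x of tube_short in the frame of block_short_face between -0.05 and -0.041 m and y of tube_short in the frame of block_short_face between -0.006 and 0.006 m and z of tube_short in the frame of block_short_face between -0.005 and 0.005 m and angle between the x axis of tube_short and the x axis of block_short_face, either way round below 0.08 rad and linear speed of each of tube_short, tube_medium, tube_long below 0.01 m/s and x of tube_medium in the frame of block_medium_face between -0.065 and -0.056 m and y of tube_medium in the frame of block_medium_face between -0.006 and 0.006 m and z of tube_medium in the frame of block_medium_face between -0.005 and 0.005 m and angle between the x axis of tube_medium and the x axis of block_medium_face, either way round below 0.08 rad and x of tube_long in the frame of block_long_face between -0.08 and -0.071 m and y of tube_long in the frame of block_long_face between -0.006 and 0.006 m and z of tube_long in the frame of block_long_face between -0.005 and 0.005 m and angle between the x axis of tube_long and the x axis of block_long_face, either way round below 0.08 rad); the robot touches nothing.
It fails at once if the vial is moved more than 30 mm (distance of vial_c from where it was at the start of the episode above 0.03 m).
It fails at once if the petri dish is moved more than 30 mm (distance of petri_a from where it was at the start of the episode above 0.03 m).
It fails at once if the vial is tipped over (angle between vial_c's own z axis and vertical above 0.5 rad).
It also fails if it takes over 72 s, if anything falls off the work surface, if the arm or the gripper's body presses on something with over 40 N, if the wrist force passes 120 N, or if a joint passes its speed limit or range.

## Robot

A 7-joint arm with a two-finger parallel gripper is mounted at the origin on a cart in front of the work surface, level with it; the furniture and walls round the work are solid. World frame = base frame: x ahead of the robot, y to its left, z up, the work surface at z = 0. Lengths are in mm, angles in rad, forces in N, time in s.
With the tool pointing down it reaches from about 400 to 875 mm from the base axis. Payload 4.4 kg.
Tool frame: the origin (TCP) lies on the centre line of the jaws, within the pads' length; the fingertips stand 14 mm ahead of it and the grasp point (between the pads) lies 5 mm behind it (tips_ahead is the distance from the TCP to the fingertips, in mm); z points along the fingers, y is the line along which they close (so a half turn about z gives the same grasp; the last joint's range is limited). The gripper opens to 85 mm and grips with 20 to 120 N. Pads are 22 mm wide; open, the fingers measure 114 mm over their backs; the gripper's body (76 mm by 85 mm) begins 54 mm behind the grasp point. The pads swing forward as they close: fully open they stand 13 mm farther back than shut.
Start: joints at [1.16, 0.628, 0.038, 1.517, -0.027, 0.996, -0.02], TCP at [219.733, -611.748, 245.313] pointing down, gripper open.
Joint ranges: [-3.06, 3.06], [-0.37, 2.12], [-1.25, 1.32], [0.18, 2.47], [-1.1, 4.24], [0.23, 1.98], [-2.94, 2.94]. Speed limits (rad/s): [2.57, 2.57, 3.14, 3.14, 3.14, 3.14, 3.14].

## Interface

Orientations are given as [roll, pitch, yaw] about the fixed x, y, z axes, in that order (R = Rz(yaw) Ry(pitch) Rx(roll)).
In Python, from cell import * gives the robot as it stands.
- The arm moves only by the tool move_arm, never from a script. Its argument "rows" is text: rows parted by semicolons, each of 7 numbers parted by spaces: the shift along the tool's x, y, z scaled (see below), then the turn, a rotation vector about the tool's x, y, z scaled (see below), then the closure, from -1 (fully open) to 1 (shut). A call has 1 to 12 rows; each row is the pose to reach, as a shift and turn from the pose commanded when the call began, along the tool's axes at that moment; what a row does not reach only later rows make up. The controller multiplies each number of a shift by 0.3 m and each number of a turn by pi/2 rad. A row lasts 1/12 s, in which the tool goes at most 41.7 mm and 7.16 degrees, less where a joint would pass 70% of its speed; a pose out of reach is approached as far as the arm can. A call with a number of a shift or a turn outside -1 to 1 is refused whole. A call with a gripper value outside its range is refused whole. The fingers move at their own pace and stop on an object; the grip force is fixed at half the most. Time passes only in rows, so rows that repeat a pose let the fingers close. It gives the time, the measured TCP pose, the force, the opening and the grip force at its end, in the units of the state.
- read_state(): the state, without advancing time (a new reading comes with each control period).
- get_image(name): name is "scene" or "top" or "wrist"; returns a dict with "img" (400x640x3 uint8, red, green, blue), "vfov" (degrees; the focal length in pixels is half the picture's height over the tangent of half this angle, whatever the lens; pixels are square), "cx", "cy" (the principal point, pixels), "extrinsics" (4x4, takes a point from camera to world coordinates); the wrist camera has in their place "T_tool_cam" (4x4, takes a point from camera to tool coordinates, whose origin is the TCP and whose axes are the flange's). Camera axes: x right, y up, looking along -z (the intrinsics and any distortion apply to the point x, -y, -z); pixel columns grow to the right and rows downward; lengths in mm; the calibration is good to about 2 mm. A picture is of the moment at which its call begins: read the wrist's pose just before it. There is no depth.
- finish_job(): hands the job in; it is judged then, once.
The state is a dict: "clock": time; "qpos": joint angles; "qd": joint speeds; "tau": joint torques, N m; "eef_pos": TCP position; "tool_rot": TCP orientation; "force": force on the tool from outside, world axes, zero at the start; "torque": the same for the moment, N m; "width": finger opening in mm; "gripper_force": force on a finger pad.
Only numpy, scipy, OpenCV 4.12 (cv2) and the standard library are available. Lean on these libraries where they do the work, as an engineer would, in place of code of your own. Each camera call takes 0.05 s, during which the arm holds its last target. There are 200 camera calls.

## Working session

There is one attempt and no reset: what is moved stays moved. The work goes in short steps, Python scripts to look and compute and a tool call to move; the robot and the scene stay as the last step left them, time stands still between calls to the robot, and variables do not carry over. Pictures are saved under pics/ and viewed, at most 10 in all, crops included, and the job is handed in when it is done.

Besides the shell and the picture viewer there is one more tool, called after "Request:" in YAML: its name, and indented under it one key for each argument. move_arm: Moves the arm, as the interface text tells. Its arguments: {"type":"object","properties":{"rows":{"type":"string"}},"required":["rows"]}

```bash
mkdir -p pics; ls
python3 - <<'E'
from cell import *
import cv2,numpy as np
s=read_state();print(s)
for n in ("scene","top"):
    d=get_image(n);cv2.imwrite(f"pics/{n}0.png",d["img"][:,:,::-1]);print(n,{k:v for k,v in d.items() if k!="img"})
d=get_image("wrist");print({k:v for k,v in d.items() if k!="img"})
E
```

```text
pics
{'clock': 0.0, 'qpos': array([ 1.16016772,  0.62934652,  0.03841859,  1.51837044, -0.02698543,
        0.99632397, -0.01998168]), 'qd': array([ 0.0011257 ,  0.00080864,  0.00066259,  0.00047612,  0.00047505,
       -0.00084633,  0.00045262]), 'tau': array([-7.03130831e-05, -5.63396430e+01,  1.22631636e+00, -1.93445063e+01,
        1.10984186e-02,  1.05486129e-02, -2.70710575e-05]), 'eef_pos': array([ 219.55332249, -611.15062494,  244.38762281]), 'tool_rot': array([-3.13966189e+00,  2.42268743e-05,  3.44873720e-01]), 'force': array([1.00457814, 0.97733037, 0.44826031]), 'torque': array([-0.04408513, -0.01953099,  0.05243219]), 'gripper_force': 0.0, 'width': 85.1125952916408}
scene {'vfov': 43.64031389974329, 'cx': 317.99727603599604, 'cy': 198.645281148788, 'extrinsics': array([[-7.60392525e-01,  3.72644062e-01, -5.31920681e-01,
        -1.62145955e+02],
       [-6.49368910e-01, -4.50226874e-01,  6.12875012e-01,
         5.62110083e+02],
       [-1.11007513e-02,  8.11438331e-01,  5.84332618e-01,
         8.28040763e+02],
       [ 0.00000000e+00,  0.00000000e+00,  0.00000000e+00,

[... 201 characters left out ...]
45e+02],
       [-9.98920315e-01,  4.64068117e-02, -2.14751574e-03,
        -2.52777472e+02],
       [ 7.46877413e-03,  2.06049117e-01,  9.78513147e-01,
         1.07346757e+03],
       [ 0.00000000e+00,  0.00000000e+00,  0.00000000e+00,
         1.00000000e+00]])}
{'vfov': 71.12295795039559, 'cx': 317.9626597367972, 'cy': 196.29176059662151, 'T_tool_cam': array([[ 4.46208815e-04,  9.61463756e-01,  2.74931348e-01,
         6.95856190e+01],
       [ 9.99999837e-01, -3.31325353e-04, -4.64302907e-04,
        -7.91629987e-01],
       [-3.55318691e-04,  2.74931510e-01, -9.61463748e-01,
        -1.27747863e+02],
       [ 0.00000000e+00,  0.00000000e+00,  0.00000000e+00,
         1.00000000e+00]])}
```

View pics/scene0.png

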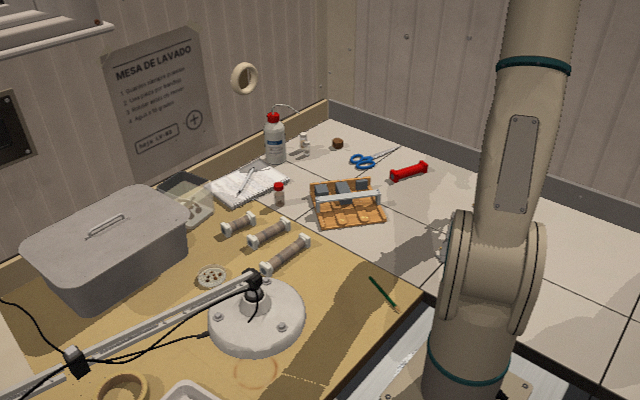

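View pics/top0.png

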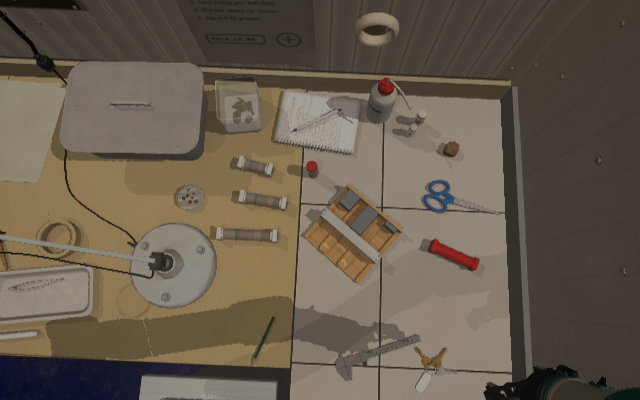

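The top view shows the short, medium and long tubes at about (255,167), (263,200) and (247,234). The tray is at about (352,233), its blocks up and to the right and its open front down and to the left. The petri dish is at (189,197), the vial at (312,168). Next I'll zoom both views.

Run:
```python
import cv2,numpy as np
a=cv2.imread("pics/top0.png")[140:290,205:415];b=cv2.imread("pics/scene0.png")[165:285,210:400]
a=cv2.resize(a,None,fx=3.7,fy=3.7,interpolation=cv2.INTER_CUBIC);cv2.imwrite("pics/topc.png",a)
b=cv2.resize(b,None,fx=4,fy=4,interpolation=cv2.INTER_CUBIC);cv2.imwrite("pics/scenec.png",b)
```

```text
(no output)
```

View pics/topc.png

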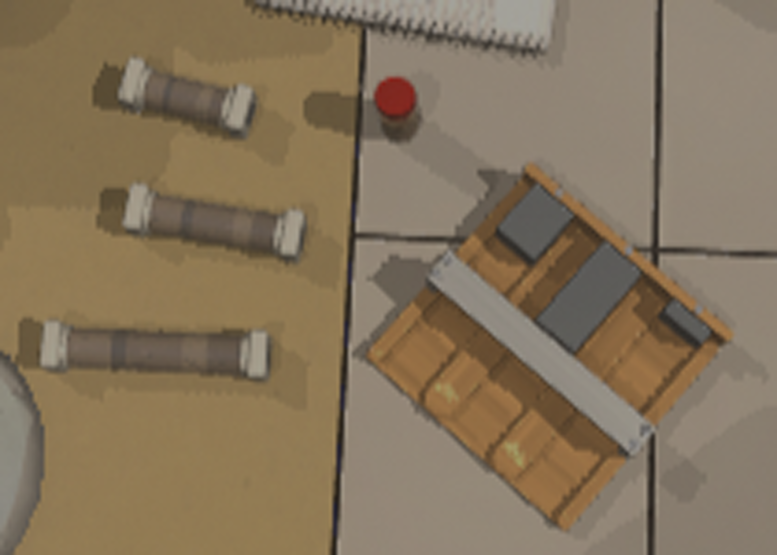

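View pics/scenec.png

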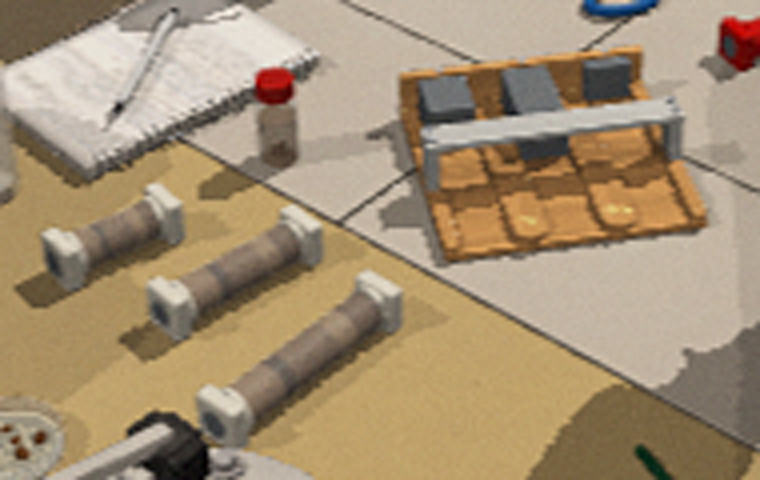

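The crops give the groove order: left (y=+60) medium, middle short, right long. I'll triangulate coarsely from both views.

```bash
cat > h.py <<'E'
from cell import *
import numpy as np, cv2
from scipy.spatial.transform import Rotation as R
def f(d): return d["img"].shape[0]/2/np.tan(np.radians(d["vfov"])/2)
def ray(d,T,u,v):
    r=np.array([(u-d["cx"])/f(d),-(v-d["cy"])/f(d),-1.]); return T[:3,3],T[:3,:3]@r/np.linalg.norm(r)
def tri(a,b):
    (p,r),(q,s)=a,b; t=np.linalg.lstsq(np.c_[r,-s],q-p,rcond=None)[0]
    A,B=p+t[0]*r,q+t[1]*s; return (A+B)/2,np.linalg.norm(A-B)
def onz(a,z): return a[0]+a[1]*(z-a[0][2])/a[1][2]
def toolT(s):
    T=np.eye(4);T[:3,:3]=R.from_euler("xyz",s["tool_rot"]).as_matrix();T[:3,3]=s["eef_pos"];return T
def wrist(name=None):
    s=read_state();d=get_image("wrist")
    if name: cv2.imwrite(f"pics/{name}.png",d["img"][:,:,::-1])
    return d,toolT(s)@d["T_tool_cam"]
def goto(x,y,z,yaw):
    "move numbers from present pose (measured) to a tool-down pose"
    T=toolT(read_state());G=R.from_euler("xyz",[np.pi,0,yaw]).as_matrix()
    return np.round(np.r_[T[:3,:3].T@(np.array([x,y,z])-T[:3,3])/300,R.from_matrix(T[:3,:3].T@G).as_rotvec()/(np.pi/2)],4)
E
python3 - <<'E'
from h import *
t=get_image("top");s=get_image("scene")
P={"s+":(135,80,68,240),"s-":(240,105,165,197),"m+":(140,205,170,290),"m-":(293,232,303,222),"l+":(55,345,225,393),"l-":(258,353,380,287),
"trayFL":(368,353,440,260),"trayFR":(562,527,705,228),"barL":(442,262,425,130),"barR":(642,440,680,105),"vialtop":(396,95,275,78)}
for k,(a,b,c,e) in P.items():
    A=ray(t,t["extrinsics"],a/3.7+205-.5,b/3.7+140-.5);B=ray(s,s["extrinsics"],c/4+210-.5,e/4+165-.5)
    x,g=tri(A,B);print(k,x.round(1),round(g,1))
A=onz(ray(t,t["extrinsics"],189,197),13);print("petri",A.round(1))
q=[onz(ray(t,t["extrinsics"],u,v),25) for u,v in((160,262),(200,255))];print(np.round(q,0))
E
```

```text
s+ [673.3 -40.   29. ] 1.8
s- [ 659.7 -112.5   27.3] 1.0
m+ [587.4 -49.6  26.8] 0.6
m- [ 573.7 -154.    24.4] 0.7
l+ [489.7  -2.4  32.1] 1.7
l- [ 490.6 -136.2   25.5] 0.7
trayFL [ 499.2 -206.7   -2.2] 3.3
trayFR [ 386.8 -343.5   -1.5] 1.6
barL [ 553.6 -254.6   51.5] 1.5
barR [ 442.5 -388.9   49.2] 1.9
vialtop [ 660.3 -220.    65.8] 1.3
petri [578.4  86.6  13. ]
[[412. 135.  25.]
 [434.  40.  25.]]
```

Run:
```python
from h import *
print(goto(370,-420,240,1.45))
```

```text
[ 6.874e-01 -4.313e-01  1.660e-02 -5.000e-04 -3.000e-04 -7.036e-01]
```

Request:
move_arm:
  rows: "0.687 -0.431 0.017 0 0 -0.704 -1;0.687 -0.431 0.017 0 0 -0.704 -1;0.687 -0.431 0.017 0 0 -0.704 -1;0.687 -0.431 0.017 0 0 -0.704 -1;0.687 -0.431 0.017 0 0 -0.704 -1;0.687 -0.431 0.017 0 0 -0.704 -1;0.687 -0.431 0.017 0 0 -0.704 -1;0.687 -0.431 0.017 0 0 -0.704 -1;0.687 -0.431 0.017 0 0 -0.704 -1;0.687 -0.431 0.017 0 0 -0.704 -1;0.687 -0.431 0.017 0 0 -0.704 -1"

```text
clock: 1.17
eef_pos: [369.8, -420.5, 240.1]
tool_rot: [-3.142, -0.0, 1.447]
force: [0.3, 0.0, -0.6]
width: 85.5
gripper_force: 0.0
```

Run:
```python
from h import *
s=read_state();print(s["clock"],s["eef_pos"],s["tool_rot"],s["qpos"])
print(goto(480,-290,200,2.454))
```

```text
1.1667 [ 369.79580428 -420.50277365  240.13251744] [-3.14158975e+00 -2.65958804e-04  1.44727165e+00] [ 0.98138465  0.51528242 -0.27327191  1.77339764  0.17363645  0.87658509
  0.50686756]
[ 4.769e-01  3.110e-01  1.339e-01  1.000e-04 -2.000e-04 -6.409e-01]
```

Request:
move_arm:
  rows: "0.477 0.311 0.134 0 0 -0.641 -1;0.477 0.311 0.134 0 0 -0.641 -1;0.477 0.311 0.134 0 0 -0.641 -1;0.477 0.311 0.134 0 0 -0.641 -1;0.477 0.311 0.134 0 0 -0.641 -1;0.477 0.311 0.134 0 0 -0.641 -1;0.477 0.311 0.134 0 0 -0.641 -1;0.477 0.311 0.134 0 0 -0.641 -1;0.477 0.311 0.134 0 0 -0.641 -1;0.477 0.311 0.134 0 0 -0.641 -1;0.477 0.311 0.134 0 0 -0.641 -1"

```text
clock: 2.08
eef_pos: [479.6, -289.8, 200.0]
tool_rot: [-3.141, -0.0, 2.453]
force: [-0.8, -0.6, 0.5]
width: 84.9
gripper_force: 0.0
```

Run:
```python
from h import *
d,T=wrist("w1");s=read_state();print(s["clock"],s["eef_pos"],s["tool_rot"],s["qpos"]);np.save("T1",T);print(T)
print(goto(540,-160,200,1.7))
```

```text
2.1333 [ 479.65254071 -289.75210742  200.03353224] [-3.14136894e+00  5.78354440e-05  2.45357601e+00] [ 0.83944649  0.60369692 -0.53488025  1.81000879  0.40047903  0.83726712
  0.99221932]
[[ 6.35358156e-01 -7.42084727e-01 -2.13612432e-01  4.24986608e+02]
 [ 7.72217510e-01  6.10695096e-01  1.75304356e-01 -2.44696167e+02]
 [ 3.61379653e-04 -2.76336312e-01  9.61060930e-01  3.27723457e+02]
 [ 0.00000000e+00  0.00000000e+00  0.00000000e+00  1.00000000e+00]]
[ 1.192e-01  4.619e-01  0.000e+00 -1.000e-04  1.000e-04  4.797e-01]
```

View pics/w1.png

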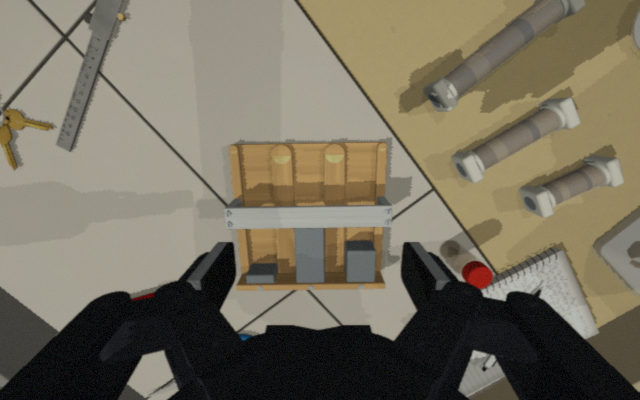

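The wrist view shows the tray at (232..388, 143..288). The bar runs along v≈217, the ribs at u≈281 and 334, and the blocks at u≈262 (long), 310 (short) and 360 (medium). I'll extract edges from profiles and go to a second viewpoint.

Request:
move_arm:
  rows: "0.12 0.462 0 0 0 0.48 -1;0.12 0.462 0 0 0 0.48 -1;0.12 0.462 0 0 0 0.48 -1;0.12 0.462 0 0 0 0.48 -1;0.12 0.462 0 0 0 0.48 -1;0.12 0.462 0 0 0 0.48 -1;0.12 0.462 0 0 0 0.48 -1;0.12 0.462 0 0 0 0.48 -1;0.12 0.462 0 0 0 0.48 -1"

```text
clock: 2.88
eef_pos: [539.4, -159.6, 200.1]
tool_rot: [3.142, 0.0, 1.705]
force: [-0.2, 0.7, 0.6]
width: 85.0
gripper_force: 0.0
```

Run:
```python
from h import *
d,T=wrist("w2");s=read_state();print(s["clock"],s["eef_pos"],s["tool_rot"],s["qpos"]);np.save("T2",T)
im=cv2.imread("pics/w1.png").astype(float)
a=im[172:192,225:395].mean(0);g=np.abs(np.gradient(a,axis=0)).sum(1)
print([(225+i,round(g[i])) for i in range(1,len(g)-1) if g[i]>14 and g[i]>=g[i-1] and g[i]>=g[i+1]])
for lo,hi in((246,270),(296,322),(346,370)):
    b=im[130:300,lo:hi].mean(1);g=np.abs(np.gradient(b,axis=0)).sum(1)
    print(lo,[(130+i,round(g[i])) for i in range(1,len(g)-1) if g[i]>14 and g[i]>=g[i-1] and g[i]>=g[i+1]])
b=cv2.resize(im[130:300,215:400].astype(np.uint8),None,fx=3.4,fy=3.4,interpolation=cv2.INTER_CUBIC)
c=cv2.imread("pics/w2.png")
cv2.imwrite("pics/w2t.png",cv2.resize(c,(800,500))); cv2.imwrite("pics/w1t.png",b)
```

```text
2.9333 [ 539.38506626 -159.73015177  200.08842833] [3.14145096e+00 1.05830648e-04 1.70455986e+00] [ 0.44596634  0.57373972 -0.31695049  1.80826039  0.23888639  0.79686689
  0.14233577]
[(232, 23), (240, 52), (245, 34), (292, 39), (296, 22), (324, 24), (344, 32), (346, 22), (374, 17), (376, 43), (385, 25)]
246 [(141, 57), (144, 41), (183, 28), (208, 87), (228, 48), (263, 34), (275, 60), (285, 76), (290, 27)]
296 [(140, 55), (144, 45), (182, 43), (202, 43), (205, 43), (207, 90), (227, 76), (282, 42), (284, 69), (289, 21)]
346 [(140, 57), (143, 49), (181, 37), (201, 43), (204, 42), (206, 90), (227, 45), (231, 23), (240, 53), (250, 59), (281, 51), (283, 68), (289, 29)]
```

View pics/w2t.png

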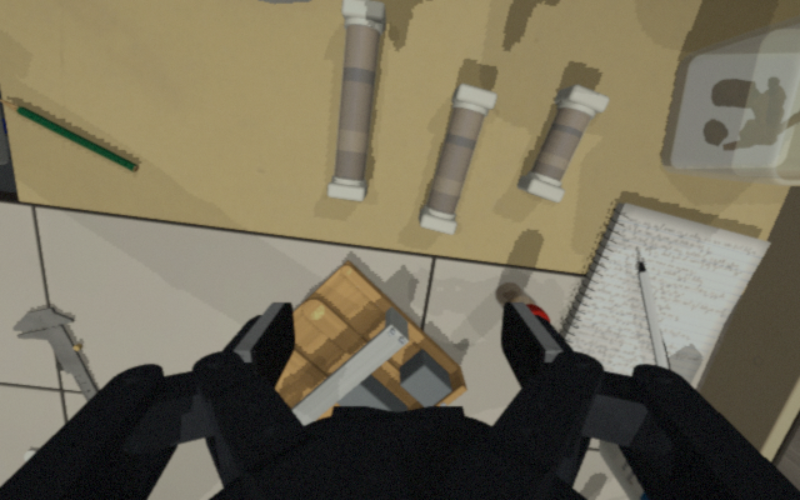

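View pics/w1t.png

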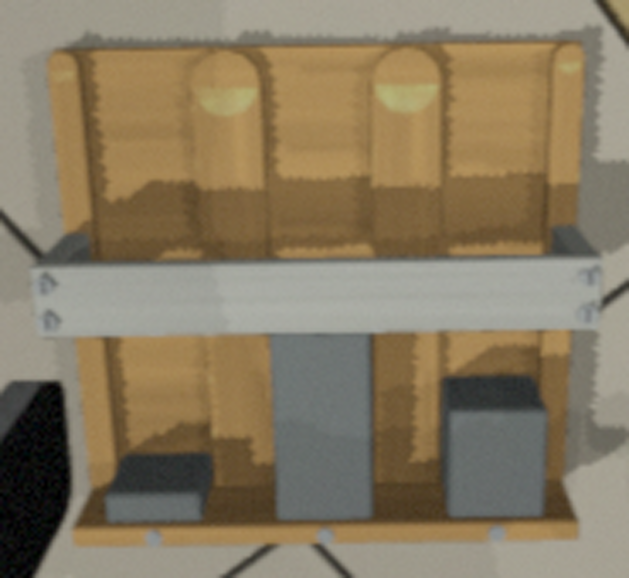

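The first crop (w2) shows all three tubes clearly: long caps at (363,12) and (347,188) in the scaled picture, medium at (475,97) and (440,220), short at (582,101) and (545,187). The second crop shows the tray edges. I'll fit the tray pose to its known edge points and project the white caps.

Run:
```python
from h import *
from scipy.optimize import least_squares
d=get_image("wrist");T1=np.load("T1.npy");T2=np.load("T2.npy")
C=lambda x,y:(x/3.4+215-.35,y/3.4+130-.35)
def on(p,z,T=T1): return onz(ray(d,T,*p),z)[:2]
X=[(on(C(*p),z),x) for p,x,z in [((140,48),-85,6),((320,46),-85,6),((495,44),-85,6),((40,268),-23,49),((595,256),-23,49),((40,335),1,49),((595,325),1,49),((496,408),35,36),((157,493),65,36),((330,540),85,38)]]
Y=[(on(C(*p),z),y) for p,y,z in [((200,150),-41.75,12),((263,150),-18.25,12),((374,150),18.25,12),((441,150),41.75,12),((274,430),-17,36),((373,430),17,36),((444,450),43,36),((546,450),77,36),((108,505),-77,36),((206,505),-43,36)]]
def loc(q,p):
    c,s=np.cos(q[2]),np.sin(q[2]);e=p-q[:2];return c*e[0]+s*e[1],-s*e[0]+c*e[1]
res=lambda q:np.r_[[loc(q,p)[0]-x for p,x in X],[loc(q,p)[1]-y for p,y in Y]]
r=least_squares(res,[509,-329,-.69],loss="soft_l1");print("tray",r.x.round(3),r.fun.round(1));np.save("tray",r.x)
im=cv2.imread("pics/w2.png");h=cv2.cvtColor(im,cv2.COLOR_BGR2HSV)
m=((h[...,1]<60)&(h[...,2]>120)).astype(np.uint8);m[190:]=0;m[:,520:]=0;m[:,:250]=0
n,l,st,ce=cv2.connectedComponentsWithStats(m)
for i in range(1,n):
    if st[i,4]>80:
        print(st[i],ce[i].round(1),on(ce[i],30,T2).round(1))
cv2.imwrite("pics/w2c.png",cv2.resize(im[0:195,250:500],None,fx=3,fy=3,interpolation=cv2.INTER_CUBIC))
```

```text
tray [ 506.675 -324.842   -0.669] [ 0.3  0.8  1.3  0.8  0.2 -1.  -1.  -0.3 -0.  -1.5  1.8 -0.5  0.5 -0.4
  0.  -0.3 -2.1 -1.2  1.   1.1]
[ 273    0   35   55 1172] [288.1  23. ] [490.6 -10.2]
[271  65  21  76 831] [281.8  98.2] [491.4 -77.5]
[364  67  34  44 943] [377.9  86.3] [585.  -53.5]
[ 437   68   51   69 1236] [461.5  97.8] [670.5 -52.8]
[350 117  25  42 557] [362.6 137.9] [ 578.9 -105.3]
[422 137  30  25 482] [437.3 149.8] [ 659.4 -106.8]
[262 142  30  19 450] [276.5 151.4] [ 491.  -131.3]
[488 163  32  27 651] [506.  177.8] [ 741.1 -126.3]
[336 167  30  21 423] [351.  177.2] [ 573.9 -148.2]
```

View pics/w2c.png

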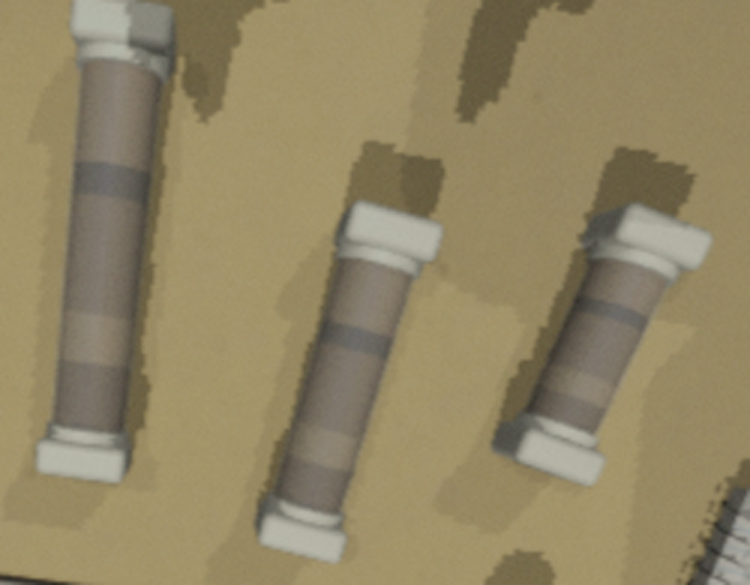

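The w2 crop shows each cap's top face clearly. Centres in the crop: long (124,22) and (83,459), medium (394,232) and (302,537), short (661,238) and (560,453). I'll project these at z=32 and check their height against the fixed top view.

Run:
```python
from h import *
d=get_image("wrist");T2=np.load("T2.npy");t=get_image("top");s=get_image("scene")
P={"l":((124,22),(83,459),(55,345),(258,353)),"m":((394,232),(302,537),(140,205),(293,232)),"s":((661,238),(560,453),(135,80),(240,105))}
out={}
for k,(a,b,ta,tb) in P.items():
    r=[ray(d,T2,p[0]/3+250-.33,p[1]/3-.33) for p in(a,b)]
    rt=[ray(t,t["extrinsics"],p[0]/3.7+205-.4,p[1]/3.7+140-.4) for p in(ta,tb)]
    A,B=[onz(x,32) for x in r];e=A-B
    print(k,A.round(1),B.round(1),"len",round(np.linalg.norm(e),1),"yaw",round(np.arctan2(e[1],e[0]),3),"h",[tri(x,y)[0].round(1) for x,y in zip(r,rt)])
    L={"l":150,"m":120,"s":90}[k];c=(A+B)/2;u=e/np.linalg.norm(e);g=c+u*(L/2-9)
    print("  grasp",g.round(1));out[k]=[*g[:2],np.arctan2(e[1],e[0])]
    if k=="l":print(goto(g[0],g[1],100,out[k][2]))
np.save("g",np.array([out[k] for k in"lms"]))
```

```text
l [492.1   2.6  32. ] [ 492.3 -132.2   32. ] len 134.8 yaw 1.572 h [array([490.6,   1.5,  25.4]), array([ 491.1, -134.9,   17.5])]
  grasp [492.1   1.2  32. ]
[ 5.524e-01 -8.500e-02  3.334e-01 -0.000e+00 -1.000e-04  8.360e-02]
m [586. -45.  32.] [ 573.1 -149.5   32. ] len 105.3 yaw 1.448 h [array([607.4, -30. , -72.7]), array([ 575.8, -153.1,   14.2])]
  grasp [585.8 -46.6  32. ]
s [673. -35.  32.] [ 657.8 -107.7   32. ] len 74.3 yaw 1.364 h [array([674.6, -36.8,  27.7]), array([ 665.5, -109.6,   11.6])]
  grasp [672.8 -36.1  32. ]
```

Request:
move_arm:
  rows: "0.552 -0.085 0.333 0 0 0.084 -1;0.552 -0.085 0.333 0 0 0.084 -1;0.552 -0.085 0.333 0 0 0.084 -1;0.552 -0.085 0.333 0 0 0.084 -1;0.552 -0.085 0.333 0 0 0.084 -1;0.552 -0.085 0.333 0 0 0.084 -1;0.552 -0.085 0.333 0 0 0.084 -1;0.552 -0.085 0.333 0 0 0.084 -1"

```text
clock: 3.8
eef_pos: [492.9, 0.7, 100.3]
tool_rot: [3.141, 0.0, 1.571]
force: [0.7, -0.6, -0.5]
width: 85.4
gripper_force: 0.0
```

Run:
```python
from h import *
g=np.load("g.npy")[0];d,T=wrist("w3");s=read_state();print(s["clock"],s["eef_pos"],s["tool_rot"],s["qpos"])
print(goto(g[0],g[1],23,g[2]))
im=cv2.imread("pics/w3.png");h=cv2.cvtColor(im,cv2.COLOR_BGR2HSV)
cv2.imwrite("pics/w3c.png",im)
```

```text
3.85 [4.93210384e+02 1.23920608e-01 1.00571793e+02] [3.14013968e+00 6.18939481e-04 1.56988558e+00] [ 0.07107737  0.64523184 -0.18925366  2.07173121  0.26727375  0.44576042
 -0.32374984]
[ 0.0037 -0.0039  0.2586  0.0009  0.0004 -0.0014]
```

View pics/w3.png

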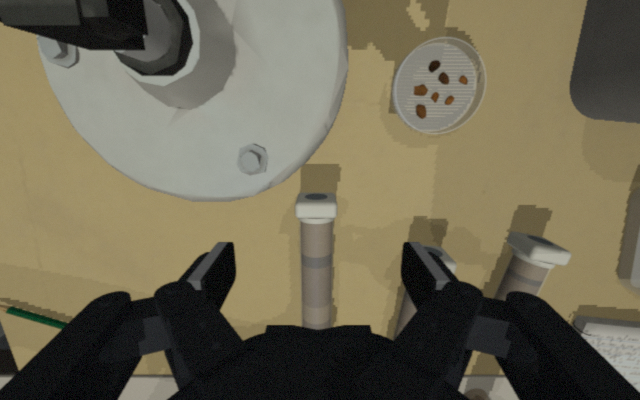

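Wrist view: the long tube's held cap is at (316,207), centred between the fingers; the petri dish (440,87) and lamp base are clear. Descending and gripping.

Request:
move_arm:
  rows: "0.003 -0.002 0.13 0 0 0 -1;0.003 -0.002 0.258 0 0 0 -1;0.003 -0.002 0.258 0 0 0 -1;0.003 -0.002 0.258 0 0 0 1;0.003 -0.002 0.258 0 0 0 1;0.003 -0.002 0.258 0 0 0 1;0.003 -0.002 0.258 0 0 0 1;0.003 -0.002 0.258 0 0 0 1;0.003 -0.002 0.258 0 0 0 1;0.003 -0.002 0.258 0 0 0 1;0.003 -0.002 0.258 0 0 0 1;0.003 -0.002 0.258 0 0 0 1"

```text
clock: 4.85
eef_pos: [493.2, 2.1, 25.4]
tool_rot: [3.137, 0.0, 1.571]
force: [-0.9, -0.2, 12.4]
width: 30.3
gripper_force: 58.8
```

Request:
move_arm:
  rows: "0 0 -0.12 0 0 0 1;0 0 -0.24 0 0 0 1;0 0 -0.28 0 0 0 1;0 0 -0.28 0 0 0 1;0 0 -0.28 0 0 0 1"

```text
clock: 5.27
eef_pos: [492.5, 2.2, 108.4]
tool_rot: [3.138, 0.0, 1.571]
force: [-0.4, -0.2, -0.7]
width: 30.5
gripper_force: 60.3
```

```bash
cat >> h.py <<'E'
tray=np.load("tray.npy")
def gotray(x,y,z):
    c,s=np.cos(tray[2]),np.sin(tray[2])
    return goto(tray[0]+c*x-s*y,tray[1]+s*x+c*y,z,tray[2]+np.pi)
def intray():
    T=toolT(read_state());c,s=np.cos(tray[2]),np.sin(tray[2]);e=T[:2,3]-tray[:2]
    w=read_state();a=w["tool_rot"][2]-tray[2]-np.pi
    return np.round([w["clock"],c*e[0]+s*e[1],-s*e[0]+c*e[1],T[2,3],(a+np.pi)%(2*np.pi)-np.pi,*w["tool_rot"][:2],w["width"]],3),w["force"].round(1)
E
python3 - <<'E'
from h import *
print(intray(),read_state()["qpos"]);print(gotray(-188,-60,103))
E
```

```text
(array([   5.267, -214.039,  247.624,  108.365,   -0.901,    3.138,
          0.   ,   30.499]), array([-0.4, -0.2, -0.7])) [ 0.07753447  0.63050465 -0.20386407  2.0708849   0.27218229  0.46134959
 -0.33202646]
[-0.8578 -0.5686  0.0159  0.0021  0.001  -0.5736]
```

Request:
move_arm:
  rows: "-0.858 -0.569 0.016 0 0 -0.574 1;-0.858 -0.569 0.016 0 0 -0.574 1;-0.858 -0.569 0.016 0 0 -0.574 1;-0.858 -0.569 0.016 0 0 -0.574 1;-0.858 -0.569 0.016 0 0 -0.574 1;-0.858 -0.569 0.016 0 0 -0.574 1;-0.858 -0.569 0.016 0 0 -0.574 1;-0.858 -0.569 0.016 0 0 -0.574 1;-0.858 -0.569 0.016 0 0 -0.574 1;-0.858 -0.569 0.016 0 0 -0.574 1;-0.858 -0.569 0.016 0 0 -0.574 1"

```text
clock: 6.18
eef_pos: [321.5, -254.2, 101.6]
tool_rot: [3.14, -0.001, 2.474]
force: [-0.2, 0.4, -1.5]
width: 30.5
gripper_force: 60.3
```

Run:
```python
from h import *
print(intray());print(gotray(-188,-60,34))
d,T=wrist("w4")
```

```text
(array([ 6.18300e+00, -1.89004e+02, -5.94850e+01,  1.01550e+02,
        1.00000e-03,  3.14000e+00, -1.00000e-03,  3.04880e+01]), array([-0.2,  0.4, -1.5]))
[-0.0035 -0.002   0.2252  0.0007 -0.0004  0.0009]
```

View pics/w4.png

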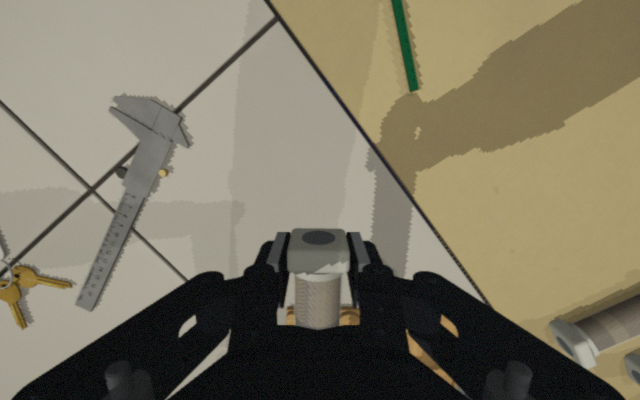

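Wrist view: the tube is gripped squarely by its end cap at (318,245), in line with the groove direction. Lowering it into the open front.

Request:
move_arm:
  rows: "-0.003 -0.002 0.13 0 0 0 1;-0.003 -0.002 0.2 0 0 0 1;-0.003 -0.002 0.228 0 0 0 1;-0.003 -0.002 0.228 0 0 0 1;-0.003 -0.002 0.228 0 0 0 1"

```text
clock: 6.65
eef_pos: [322.5, -254.7, 33.3]
tool_rot: [3.14, -0.001, 2.477]
force: [-0.5, 0.4, -1.4]
width: 30.8
gripper_force: 60.6
```

Run:
```python
from h import *
print(intray());print(gotray(-150,-60,33))
```

```text
(array([ 6.65000e+00, -1.88002e+02, -5.92720e+01,  3.33070e+01,
        4.00000e-03,  3.14000e+00, -1.00000e-03,  3.08430e+01]), array([-0.5,  0.4, -1.4]))
[-0.1267 -0.003   0.0009  0.0008 -0.0005  0.0028]
```

Request:
move_arm:
  rows: "-0.04 -0.002 0 0 0 0.002 1;-0.08 -0.002 0 0 0 0.002 1;-0.12 -0.002 0 0 0 0.002 1;-0.16 -0.002 0 0 0 0.002 1;-0.16 -0.002 0 0 0 0.002 1"

```text
clock: 7.07
eef_pos: [362.5, -287.6, 34.7]
tool_rot: [3.139, 0.005, 2.47]
force: [1.2, -0.5, -0.8]
width: 30.5
gripper_force: 60.6
```

Run:
```python
from h import *
print(intray());print(gotray(-84,-60,33))
```

```text
(array([ 7.06700e+00, -1.36204e+02, -6.02890e+01,  3.47490e+01,
       -2.00000e-03,  3.13900e+00,  5.00000e-03,  3.05020e+01]), array([ 1.2, -0.5, -0.8]))
[-0.174   0.0014  0.0068  0.0016  0.0034 -0.0015]
```

Request:
move_arm:
  rows: "-0.04 0.001 0.003 0 0 0 1;-0.08 0.001 0.003 0 0 0 1;-0.12 0.001 0.003 0 0 0 1;-0.15 0.001 0.003 0 0 0 1;-0.172 0.001 0.003 0 0 0 1;-0.172 0.001 0.003 0 0 0 1"

```text
clock: 7.57
eef_pos: [400.7, -318.8, 33.0]
tool_rot: [3.141, 0.002, 2.47]
force: [0.3, 0.8, -1.1]
width: 30.5
gripper_force: 60.5
```

Run:
```python
from h import *
print(intray());print(gotray(-74,-60,31.5))
```

```text
(array([ 7.5670e+00, -8.6891e+01, -6.1027e+01,  3.3022e+01, -2.0000e-03,
        3.1410e+00,  2.0000e-03,  3.0523e+01]), array([ 0.3,  0.8, -1.1]))
[-0.043   0.0035  0.0052  0.0004  0.0012 -0.0015]
```

Request:
move_arm:
  rows: "-0.01 0.002 0.003 0 0 0 1;-0.02 0.002 0.005 0 0 0 1;-0.03 0.002 0.005 0 0 0 1;-0.035 0.002 0.005 0 0 0 1;-0.035 0.002 0.005 0 0 0 1"

```text
clock: 7.98
eef_pos: [404.9, -321.9, 31.9]
tool_rot: [-3.139, -0.006, 2.471]
force: [-6.9, 5.7, 14.2]
width: 30.6
gripper_force: 62.5
```

Run:
```python
from h import *
print(intray())
```

```text
(array([ 7.9830e+00, -8.1647e+01, -6.0788e+01,  3.1854e+01, -1.0000e-03,
       -3.1390e+00, -6.0000e-03,  3.0601e+01]), array([-6.9,  5.7, 14.2]))
```

Request:
move_arm:
  rows: "0.002 0 -0.003 0 0 0 -0.1;0.002 0 -0.003 0 0 0 -0.1;0.002 0 -0.003 0 0 0 -0.1;0.002 0 -0.003 0 0 0 -0.1;0.002 0 -0.003 0 0 0 -0.1;0.002 0 -0.1 0 0 0 -0.1;0.002 0 -0.22 0 0 0 -0.1;0.002 0 -0.33 0 0 0 -0.1;0.002 0 -0.33 0 0 0 -0.1"

```text
clock: 8.73
eef_pos: [410.9, -325.3, 135.2]
tool_rot: [3.14, 0.009, 2.47]
force: [0.3, -0.1, 0.2]
width: 47.2
gripper_force: 0.0
```

```bash
cat >> h.py <<'E'
def prof(d,T,y,x0,x1,z,hw=6):
    "sample grey/sat along tray x at tray y, plane z (above counter)"
    c,s=np.cos(tray[2]),np.sin(tray[2]);Ti=np.linalg.inv(T);hsv=cv2.cvtColor(d["img"],cv2.COLOR_RGB2HSV);o=[]
    for x in np.arange(x0,x1,1.5):
        P=np.array([[tray[0]+c*x-s*(y+k),tray[1]+s*x+c*(y+k),z,1] for k in np.linspace(-hw,hw,5)])@Ti.T
        u=d["cx"]+f(d)*P[:,0]/-P[:,2];v=d["cy"]-f(d)*P[:,1]/-P[:,2]
        m=cv2.remap(hsv,u.astype(np.float32),v.astype(np.float32),cv2.INTER_LINEAR).reshape(-1,3).mean(0)
        o.append((round(float(x),1),int(m[1]),int(m[2])))
    return o
E
python3 - <<'E'
from h import *
print(intray());d,T=wrist("w5");np.save("T5",T)
print("cap z38:",prof(d,T,-60,-100,-60,38));
t=get_image("top");print("top:",prof(t,t["extrinsics"],-60,-105,-55,38));print("block end:",prof(t,t["extrinsics"],-60,35,80,38))
g=np.load("g.npy")[1];print(goto(g[0],g[1],110,g[2]))
E
```

```text
(array([ 8.73300e+00, -7.48600e+01, -5.97640e+01,  1.35214e+02,
       -2.00000e-03,  3.14000e+00,  9.00000e-03,  4.72440e+01]), array([ 0.3, -0.1,  0.2]))
cap z38: [(-100.0, 30, 127), (-98.5, 32, 126), (-97.0, 31, 117), (-95.5, 21, 81), (-94.0, 17, 56), (-92.5, 17, 65), (-91.0, 24, 96), (-89.5, 23, 137), (-88.0, 21, 170), (-86.5, 19, 186), (-85.0, 19, 186), (-83.5, 20, 186), (-82.0, 20, 186), (-80.5, 21, 185), (-79.0, 21, 173), (-77.5, 21, 156), (-76.0, 19, 180), (-74.5, 20, 179), (-73.0, 32, 153), (-71.5, 44, 133), (-70.0, 43, 132), (-68.5, 44, 133), (-67.0, 43, 132), (-65.5, 45, 132), (-64.0, 44, 133), (-62.5, 43, 131), (-61.0, 43, 133)]
top: [(-105.0, 50, 70), (-103.5, 51, 60), (-102.0, 53, 62), (-100.5, 55, 65), (-99.0, 58, 70), (-97.5, 62, 78), (-96.0, 65, 84), (-94.5, 64, 89), (-93.0, 64, 94), (-91.5, 63, 100), (-90.0, 64, 107), (-88.5, 64, 113), (-87.0, 63, 119), (-85.5, 63, 124), (-84.0, 63, 128), (-82.5, 62, 130), (-81.0, 62, 133), (-79.5, 62, 125), (-78.0, 62, 116), (-76.5, 63, 107), (-75.0, 63, 101), (-73.5, 61, 94), (-72.0, 61, 93), (-70.5, 61, 93), (-69.0, 61, 93), (-67.5, 62, 93), (-66.0, 62, 95), (-64.5, 62, 99), (-63.0, 62, 103), (-61.5, 63, 112), (-60.0, 63, 120), (-58.5, 62, 124), (-57.0, 62, 124), (-55.5, 62, 122)]
block end: [(35.0, 63, 106), (36.5, 63, 105), (38.0, 63, 103), (39.5, 63, 101), (41.0, 62, 99), (42.5, 62, 97), (44.0, 63, 96), (45.5, 63, 93), (47.0, 63, 91), (48.5, 63, 89), (50.0, 63, 88), (51.5, 60, 89), (53.0, 57, 93), (54.5, 54, 98), (56.0, 52, 103), (57.5, 48, 110), (59.0, 42, 106), (60.5, 41, 87), (62.0, 40, 62), (63.5, 40, 52), (65.0, 35, 56), (66.5, 27, 69), (68.0, 24, 78), (69.5, 19, 82), (71.0, 17, 84), (72.5, 14, 85), (74.0, 13, 86), (75.5, 23, 82), (77.0, 54, 79), (78.5, 97, 104)]
[1.1380e-01 1.0943e+00 7.0200e-02 8.0000e-04 1.7000e-03 6.5010e-01]
```

Both views agree that the tube ends about 4 mm short of the block (near end ≈ -89, dark gap before the block), so I'll nudge its end with closed fingers.

Run:
```python
from h import *
print(gotray(-120,-60,135));print(gotray(-120,-60,25))
```

```text
[ 1.42e-01  3.20e-03 -1.30e-02 -1.00e-04  1.80e-03 -1.80e-03]
[ 1.430e-01  3.300e-03  3.537e-01 -1.000e-04  1.800e-03 -1.800e-03]
```

Request:
move_arm:
  rows: "0.143 0.003 0 0 0.001 -0.001 1;0.143 0.003 0 0 0.001 -0.001 1;0.143 0.003 0.1 0 0.001 -0.001 1;0.143 0.003 0.22 0 0.001 -0.001 1;0.143 0.003 0.33 0 0.001 -0.001 1;0.143 0.003 0.35 0 0.001 -0.001 1;0.143 0.003 0.35 0 0.001 -0.001 1;0.143 0.003 0.35 0 0.001 -0.001 1"

```text
clock: 9.5
eef_pos: [374.5, -296.1, 25.1]
tool_rot: [3.142, -0.003, 2.472]
force: [0.7, -0.6, -0.5]
width: 0.1
gripper_force: 0.0
```

Run:
```python
from h import *
print(intray());print(gotray(-95,-60,25))
```

```text
(array([ 9.50000e+00, -1.21464e+02, -5.94380e+01,  2.51360e+01,
        0.00000e+00,  3.14200e+00, -3.00000e-03,  9.60000e-02]), array([ 0.7, -0.6, -0.5]))
[-0.0882 -0.0019  0.0002  0.0001 -0.0017  0.0002]
```

Request:
move_arm:
  rows: "-0.03 -0.002 0 0 -0.001 0 1;-0.055 -0.002 0 0 -0.001 0 1;-0.07 -0.002 0 0 -0.001 0 1;-0.08 -0.002 0 0 -0.001 0 1;-0.085 -0.002 0 0 -0.001 0 1;-0.085 -0.002 0 0 -0.001 0 1"

```text
clock: 10.0
eef_pos: [394.3, -313.3, 25.4]
tool_rot: [3.141, 0.001, 2.471]
force: [-0.2, 0.5, -0.3]
width: 0.1
gripper_force: 0.0
```

Run:
```python
from h import *
print(intray())
```

```text
(array([ 1.0000e+01, -9.5265e+01, -6.0686e+01,  2.5359e+01, -1.0000e-03,
        3.1410e+00,  1.0000e-03,  5.8000e-02]), array([-0.2,  0.5, -0.3]))
```

Request:
move_arm:
  rows: "-0.006 0 0 0 0 0 1;-0.012 0 0 0 0 0 1;-0.016 0 0 0 0 0 1;-0.016 0 0 0 0 0 1"

```text
clock: 10.33
eef_pos: [394.4, -313.7, 24.7]
tool_rot: [-3.14, -0.007, 2.472]
force: [-6.3, 5.9, 7.0]
width: -0.6
gripper_force: 4.5
```

Run:
```python
from h import *
print(intray())
```

```text
(array([ 1.0333e+01, -9.4982e+01, -6.0904e+01,  2.4703e+01, -0.0000e+00,
       -3.1400e+00, -7.0000e-03, -5.9200e-01]), array([-6.3,  5.9,  7. ]))
```

Request:
move_arm:
  rows: "0.06 0 0 0 0 0 1;0.08 0 -0.05 0 0 0 0.3;0.08 0 -0.17 0 0 0 -0.3;0.08 0 -0.29 0 0 0 -0.3;0.08 0 -0.34 0 0 0 -0.3;0.08 0 -0.34 0 0 0 -0.3"

```text
clock: 10.83
eef_pos: [381.4, -302.2, 130.4]
tool_rot: [3.141, 0.007, 2.472]
force: [-0.0, -0.1, 0.1]
width: 55.9
gripper_force: 0.0
```

```bash
cat >> h.py <<'E'
def edges(o,i=2,th=10):
    a=np.array(o,float);g=np.gradient(a[:,i]);return [(a[k,0],int(g[k])) for k in range(1,len(g)-1) if abs(g[k])>th and abs(g[k])>=abs(g[k-1]) and abs(g[k])>=abs(g[k+1])]
E
python3 - <<'E'
from h import *
print(intray());d,T=wrist("w6")
for y in(-60,):
    print("cap z38:",edges(prof(d,T,y,-110,-60,38)),"bar",edges(prof(d,T,y,-35,10,49)))
print("floor front z6 y=0,60",edges(prof(d,T,0,-100,-70,6)),edges(prof(d,T,60,-100,-70,6)))
t=get_image("top")
print("top:",edges(prof(t,t["extrinsics"],-60,-110,-60,38),th=6));print(prof(t,t["extrinsics"],-60,50,75,38))
g=np.load("g.npy")[1];print(goto(g[0],g[1],105,g[2]))
E
```

```text
(array([ 1.08330e+01, -1.12332e+02, -5.99560e+01,  1.30385e+02,
       -1.00000e-03,  3.14100e+00,  7.00000e-03,  5.59410e+01]), array([-0. , -0.1,  0.1]))
cap z38: [(np.float64(-99.5), -13), (np.float64(-95.0), -23), (np.float64(-86.0), 30), (np.float64(-75.5), -11), (np.float64(-69.5), -21)] bar [(np.float64(-27.5), -14), (np.float64(-23.0), 32), (np.float64(2.5), -49)]
floor front z6 y=0,60 [(np.float64(-89.5), -21), (np.float64(-85.0), 34)] [(np.float64(-88.0), -24), (np.float64(-85.0), 32)]
top: []
[(50.0, 41, 125), (51.5, 40, 125), (53.0, 40, 123), (54.5, 39, 131), (56.0, 39, 144), (57.5, 38, 151), (59.0, 38, 153), (60.5, 38, 153), (62.0, 39, 152), (63.5, 38, 138), (65.0, 33, 110), (66.5, 23, 89), (68.0, 13, 85), (69.5, 10, 87), (71.0, 10, 87), (72.5, 11, 87), (74.0, 12, 87)]
[-1.1600e-02  1.0938e+00  7.4200e-02  3.0000e-04  1.0000e-03  6.5130e-01]
```

Long tube seated: near end -86, front edge -85, gap closed. Now the medium tube.

Request:
move_arm:
  rows: "-0.011 0.99 0.07 0 0 0.651 -0.5;-0.011 0.99 0.07 0 0 0.651 -0.5;-0.011 0.99 0.07 0 0 0.651 -0.5;-0.011 0.99 0.07 0 0 0.651 -0.5;-0.011 0.99 0.07 0 0 0.651 -0.5;-0.011 0.99 0.07 0 0 0.651 -0.5;-0.011 0.99 0.07 0 0 0.651 -0.5;-0.011 0.99 0.07 0 0 0.651 -0.5;-0.011 0.99 0.07 0 0 0.651 -0.5;-0.011 0.99 0.07 0 0 0.651 -0.5"

```text
clock: 11.77
eef_pos: [564.9, -70.0, 104.4]
tool_rot: [-3.138, 0.002, 1.452]
force: [0.1, -0.7, 0.4]
width: 63.9
gripper_force: 0.0
```

Run:
```python
from h import *
s=read_state();print(s["clock"],s["eef_pos"],s["tool_rot"],s["width"])
g=np.load("g.npy")[1];print(goto(g[0],g[1],80,g[2]));print(goto(g[0],g[1],26,g[2]))
```

```text
11.7667 [564.89411461 -69.96388213 104.41258951] [-3.13828983e+00  1.77563332e-03  1.45245581e+00] 63.86405451222292
[ 0.0856  0.0603  0.081  -0.0021  0.0011  0.0028]
[ 0.0859  0.0609  0.261  -0.0021  0.0011  0.0028]
```

Request:
move_arm:
  rows: "0.086 0.06 0.03 -0.002 0 0.003 -0.5;0.086 0.06 0.12 -0.002 0 0.003 -0.5;0.086 0.06 0.22 -0.002 0 0.003 -0.5;0.086 0.06 0.263 -0.002 0 0.003 -0.5;0.086 0.06 0.263 -0.002 0 0.003 0;0.086 0.06 0.263 -0.002 0 0.003 1;0.086 0.06 0.263 -0.002 0 0.003 1;0.086 0.06 0.263 -0.002 0 0.003 1;0.086 0.06 0.263 -0.002 0 0.003 1;0.086 0.06 0.263 -0.002 0 0.003 1;0.086 0.06 0.263 -0.002 0 0.003 1;0.086 0.06 0.263 -0.002 0 0.003 1"

```text
clock: 12.77
eef_pos: [587.7, -47.1, 28.1]
tool_rot: [3.137, 0.0, 1.444]
force: [-0.7, -0.9, 6.0]
width: 30.3
gripper_force: 60.1
```

Request:
move_arm:
  rows: "0 0 -0.12 0 0 0 1;0 0 -0.24 0 0 0 1;0 0 -0.28 0 0 0 1;0 0 -0.28 0 0 0 1"

```text
clock: 13.1
eef_pos: [589.3, -46.5, 114.5]
tool_rot: [3.132, -0.001, 1.444]
force: [0.6, 0.7, -1.8]
width: 30.6
gripper_force: 60.1
```

Run:
```python
from h import *
print(intray());print(gotray(-163,60,106))
```

```text
(array([ 1.31000e+01, -1.07907e+02,  2.69500e+02,  1.14532e+02,
       -1.02800e+00,  3.13200e+00, -1.00000e-03,  3.05800e+01]), array([ 0.6,  0.7, -1.8]))
[-0.5031 -0.5182  0.0228  0.006   0.0027 -0.6544]
```

Request:
move_arm:
  rows: "-0.503 -0.518 0.02 0.005 0.002 -0.654 1;-0.503 -0.518 0.02 0.005 0.002 -0.654 1;-0.503 -0.518 0.02 0.005 0.002 -0.654 1;-0.503 -0.518 0.02 0.005 0.002 -0.654 1;-0.503 -0.518 0.02 0.005 0.002 -0.654 1;-0.503 -0.518 0.02 0.005 0.002 -0.654 1;-0.503 -0.518 0.02 0.005 0.002 -0.654 1;-0.503 -0.518 0.02 0.005 0.002 -0.654 1;-0.503 -0.518 0.02 0.005 0.002 -0.654 1;-0.503 -0.518 0.02 0.005 0.002 -0.654 1;-0.503 -0.518 0.02 0.005 0.002 -0.654 1"

```text
clock: 14.02
eef_pos: [413.3, -176.5, 104.1]
tool_rot: [-3.138, -0.005, 2.469]
force: [-0.2, 0.0, -1.5]
width: 30.5
gripper_force: 60.1
```

Run:
```python
from h import *
print(intray());print(gotray(-163,60,36))
```

```text
(array([ 1.40170e+01, -1.65261e+02,  5.83380e+01,  1.04086e+02,
       -3.00000e-03, -3.13800e+00, -5.00000e-03,  3.04710e+01]), array([-0.2,  0. , -1.5]))
[-0.0087  0.0063  0.2269 -0.0021 -0.0032 -0.002 ]
```

Request:
move_arm:
  rows: "-0.005 0.006 0.1 -0.002 -0.003 -0.002 1;-0.005 0.006 0.18 -0.002 -0.003 -0.002 1;-0.005 0.006 0.224 -0.002 -0.003 -0.002 1;-0.005 0.006 0.224 -0.002 -0.003 -0.002 1;-0.005 0.006 0.224 -0.002 -0.003 -0.002 1"

```text
clock: 14.43
eef_pos: [415.4, -175.8, 37.1]
tool_rot: [-3.141, -0.0, 2.475]
force: [0.1, 0.6, -1.3]
width: 30.3
gripper_force: 60.2
```

Run:
```python
from h import *
print(intray());print(gotray(-84,60,35.5))
```

```text
(array([ 1.44330e+01, -1.64022e+02,  6.02580e+01,  3.71410e+01,
        3.00000e-03, -3.14100e+00, -0.00000e+00,  3.02920e+01]), array([ 0.1,  0.6, -1.3]))
[-2.667e-01 -1.600e-03  5.400e-03 -7.000e-04 -1.000e-04  1.700e-03]
```

Request:
move_arm:
  rows: "-0.03 -0.001 0.005 0 0 0.001 1;-0.07 -0.001 0.005 0 0 0.001 1;-0.11 -0.001 0.005 0 0 0.001 1;-0.15 -0.001 0.005 0 0 0.001 1;-0.15 -0.001 0.005 0 0 0.001 1"

```text
clock: 14.85
eef_pos: [454.1, -206.9, 37.2]
tool_rot: [3.14, 0.006, 2.469]
force: [1.0, 0.1, -1.1]
width: 30.6
gripper_force: 60.1
```

Run:
```python
from h import *
print(intray());print(gotray(-83,60,35.5))
```

```text
(array([ 1.48500e+01, -1.14411e+02,  5.98200e+01,  3.72100e+01,
       -3.00000e-03,  3.14000e+00,  6.00000e-03,  3.06440e+01]), array([ 1. ,  0.1, -1.1]))
[-0.1047  0.0009  0.0063  0.0012  0.0038 -0.0018]
```

Clear under the bar; on to the block.

Request:
move_arm:
  rows: "-0.03 0 0.002 0 0.002 0 1;-0.06 0 0.004 0 0.002 0 1;-0.09 0 0.004 0 0.002 0 1;-0.105 0 0.006 0 0.002 0 1;-0.105 0 0.006 0 0.002 0 1"

```text
clock: 15.27
eef_pos: [477.0, -225.1, 34.6]
tool_rot: [3.141, 0.0, 2.472]
force: [-0.1, -0.7, -0.0]
width: 30.3
gripper_force: 60.4
```

Run:
```python
from h import *
print(intray());print(gotray(-80,60,34.2))
```

```text
(array([ 15.267, -85.174,  59.792,  34.6  ,  -0.   ,   3.141,   0.   ,
        30.251]), array([-0.1, -0.7, -0. ]))
[-0.0172  0.0007  0.0013  0.0004  0.0001 -0.0003]
```

Request:
move_arm:
  rows: "-0.006 0 0 0 0 0 1;-0.011 0 0 0 0 0 1;-0.011 0 0.001 0 0 0 -0.1;-0.011 0 0.001 0 0 0 -0.1;-0.011 0 0.001 0 0 0 -0.1;-0.011 0 0 0 0 0 -0.1;-0.011 0 -0.1 0 0 0 -0.1;-0.011 0 -0.22 0 0 0 -0.1;-0.011 0 -0.25 0 0 0 -0.1;0.115 0 -0.25 0 0 0 1;0.115 0 -0.25 0 0 0 1;0.115 0 -0.25 0 0 0 1"

```text
clock: 16.27
eef_pos: [446.6, -201.9, 109.4]
tool_rot: [-3.14, -0.004, 2.475]
force: [0.1, -0.2, 0.0]
width: 11.0
gripper_force: 0.0
```

Run:
```python
from h import *
print(intray());print(gotray(-120,60,26))
```

```text
(array([ 1.62670e+01, -1.23433e+02,  5.91420e+01,  1.09432e+02,
        3.00000e-03, -3.14000e+00, -4.00000e-03,  1.09660e+01]), array([ 0.1, -0.2,  0. ]))
[-0.0125  0.0033  0.2781 -0.0012 -0.0023  0.0019]
```

Request:
move_arm:
  rows: "-0.008 0.003 0.1 0 -0.002 0.001 1;-0.008 0.003 0.2 0 -0.002 0.001 1;-0.008 0.003 0.278 0 -0.002 0.001 1;-0.008 0.003 0.278 0 -0.002 0.001 1;-0.035 0.003 0.278 0 -0.002 0.001 1;-0.06 0.003 0.278 0 -0.002 0.001 1;-0.075 0.003 0.278 0 -0.002 0.001 1;-0.085 0.003 0.278 0 -0.002 0.001 1;-0.092 0.003 0.278 0 -0.002 0.001 1;-0.092 0.003 0.278 0 -0.002 0.001 1"

```text
clock: 17.1
eef_pos: [470.1, -218.5, 26.6]
tool_rot: [3.141, 0.0, 2.471]
force: [-2.9, 3.4, 2.9]
width: -0.1
gripper_force: 2.1
```

Run:
```python
from h import *
print(intray())
```

```text
(array([ 1.7100e+01, -9.4630e+01,  6.0718e+01,  2.6617e+01, -1.0000e-03,
        3.1410e+00,  0.0000e+00, -6.8000e-02]), array([-2.9,  3.4,  2.9]))
```

Request:
move_arm:
  rows: "-0.005 0 0 0 0 0 1;-0.01 0 0 0 0 0 1;-0.01 0 0 0 0 0 1"

```text
clock: 17.35
eef_pos: [470.1, -218.6, 26.3]
tool_rot: [-3.14, -0.004, 2.473]
force: [-8.1, 8.0, 7.7]
width: -0.0
gripper_force: 5.3
```

Request:
move_arm:
  rows: "0.07 0 0 0 0 0 1;0.09 0 -0.05 0 0 0 0.3;0.09 0 -0.17 0 0 0 -0.5;0.09 0 -0.29 0 0 0 -0.5;0.09 0 -0.34 0 0 0 -0.5;0.09 0 -0.34 0 0 0 -0.5"

```text
clock: 17.85
eef_pos: [454.7, -205.2, 131.9]
tool_rot: [3.14, 0.009, 2.471]
force: [0.7, 0.1, 0.5]
width: 60.3
gripper_force: 0.0
```

Run:
```python
from h import *
print(intray());d,T=wrist("w7")
print("cap z38:",edges(prof(d,T,60,-110,-60,38)),"bar",edges(prof(d,T,60,-35,10,49)))
t=get_image("top")
print(prof(t,t["extrinsics"],60,20,45,38))
g=np.load("g.npy")[2];print(goto(g[0],g[1],110,g[2]))
```

```text
(array([ 1.78500e+01, -1.14996e+02,  6.15680e+01,  1.31905e+02,
       -1.00000e-03,  3.14000e+00,  9.00000e-03,  6.02840e+01]), array([0.7, 0.1, 0.5]))
cap z38: [(np.float64(-108.5), -10), (np.float64(-99.5), -11), (np.float64(-95.0), -25), (np.float64(-84.5), 31), (np.float64(-74.0), -12), (np.float64(-68.0), -22)] bar [(np.float64(-27.5), -12), (np.float64(-23.0), 34), (np.float64(1.0), -55)]
[(20.0, 40, 128), (21.5, 40, 134), (23.0, 40, 130), (24.5, 39, 133), (26.0, 39, 145), (27.5, 38, 153), (29.0, 38, 155), (30.5, 39, 156), (32.0, 39, 156), (33.5, 38, 151), (35.0, 34, 128), (36.5, 25, 100), (38.0, 15, 87), (39.5, 12, 87), (41.0, 12, 88), (42.5, 11, 89), (44.0, 12, 89)]
[-0.2255  0.898   0.0628  0.0012  0.0022  0.7048]
```

Medium seated (near end -84.5, no gap). Now the short tube.

Request:
move_arm:
  rows: "-0.226 0.898 0.063 0.001 0.001 0.705 -0.5;-0.226 0.898 0.063 0.001 0.001 0.705 -0.5;-0.226 0.898 0.063 0.001 0.001 0.705 -0.5;-0.226 0.898 0.063 0.001 0.001 0.705 -0.5;-0.226 0.898 0.063 0.001 0.001 0.705 -0.5;-0.226 0.898 0.063 0.001 0.001 0.705 -0.5;-0.226 0.898 0.063 0.001 0.001 0.705 -0.5;-0.226 0.898 0.063 0.001 0.001 0.705 -0.5;-0.226 0.898 0.063 0.001 0.001 0.705 -0.5;-0.226 0.898 0.063 0.001 0.001 0.705 -0.5;-0.226 0.898 0.063 0.001 0.001 0.705 -0.5"

```text
clock: 18.87
eef_pos: [671.4, -35.3, 107.4]
tool_rot: [-3.138, 0.002, 1.368]
force: [0.8, -1.1, 0.5]
width: 64.1
gripper_force: 0.0
```

Run:
```python
from h import *
s=read_state();print(s["clock"],s["eef_pos"],s["tool_rot"],s["width"])
g=np.load("g.npy")[2];print(goto(g[0],g[1],25,g[2]))
```

```text
18.8667 [671.37764856 -35.26524762 107.44171776] [-3.13835949e+00  2.01361454e-03  1.36755408e+00] 64.08596244001782
[-0.0013  0.0061  0.2748 -0.0021  0.0013  0.0025]
```

Request:
move_arm:
  rows: "-0.001 0.004 0.12 -0.001 0 0.002 -0.5;-0.001 0.004 0.24 -0.001 0 0.002 -0.5;-0.001 0.004 0.275 -0.001 0 0.002 -0.5;-0.001 0.004 0.275 -0.001 0 0.002 0;-0.001 0.004 0.275 -0.001 0 0.002 1;-0.001 0.004 0.275 -0.001 0 0.002 1;-0.001 0.004 0.275 -0.001 0 0.002 1;-0.001 0.004 0.275 -0.001 0 0.002 1;-0.001 0.004 0.275 -0.001 0 0.002 1;-0.001 0.004 0.275 -0.001 0 0.002 1;-0.001 0.004 0.275 -0.001 0 0.002 1"

```text
clock: 19.78
eef_pos: [674.4, -35.6, 28.1]
tool_rot: [3.139, -0.0, 1.361]
force: [0.1, -0.1, 6.8]
width: 30.5
gripper_force: 60.4
```

Request:
move_arm:
  rows: "0 0 -0.12 0 0 0 1;0 0 -0.24 0 0 0 1;0 0 -0.28 0 0 0 1;0 0 -0.28 0 0 0 1"

```text
clock: 20.12
eef_pos: [676.1, -35.2, 114.8]
tool_rot: [3.133, -0.002, 1.361]
force: [-0.1, 0.1, -1.5]
width: 30.3
gripper_force: 60.0
```

Run:
```python
from h import *
print(intray());print(gotray(-140,0,106))
```

```text
(array([ 2.01170e+01, -4.68490e+01,  3.32222e+02,  1.14840e+02,
       -1.11100e+00,  3.13300e+00, -2.00000e-03,  3.03230e+01]), array([-0.1,  0.1, -1.5]))
[-0.8548 -0.7697  0.0219  0.0052  0.002  -0.7074]
```

Request:
move_arm:
  rows: "-0.855 -0.77 0.018 0.004 0.002 -0.707 1;-0.855 -0.77 0.018 0.004 0.002 -0.707 1;-0.855 -0.77 0.018 0.004 0.002 -0.707 1;-0.855 -0.77 0.018 0.004 0.002 -0.707 1;-0.855 -0.77 0.018 0.004 0.002 -0.707 1;-0.855 -0.77 0.018 0.004 0.002 -0.707 1;-0.855 -0.77 0.018 0.004 0.002 -0.707 1;-0.855 -0.77 0.018 0.004 0.002 -0.707 1;-0.855 -0.77 0.018 0.004 0.002 -0.707 1;-0.855 -0.77 0.018 0.004 0.002 -0.707 1;-0.855 -0.77 0.018 0.004 0.002 -0.707 1;-0.855 -0.77 0.018 0.004 0.002 -0.707 1"

```text
clock: 21.12
eef_pos: [395.0, -237.4, 104.8]
tool_rot: [-3.14, -0.005, 2.471]
force: [0.7, 0.3, -0.5]
width: 30.1
gripper_force: 60.1
```

Run:
```python
from h import *
print(intray());print(gotray(-140,0,36))
```

```text
(array([ 2.11170e+01, -1.41832e+02, -7.47000e-01,  1.04758e+02,
       -2.00000e-03, -3.14000e+00, -5.00000e-03,  3.01250e+01]), array([ 0.7,  0.3, -0.5]))
[-0.0073  0.0029  0.2292 -0.0011 -0.0032 -0.001 ]
```

Request:
move_arm:
  rows: "-0.005 0.003 0.1 -0.001 -0.003 -0.001 1;-0.005 0.003 0.18 -0.001 -0.003 -0.001 1;-0.005 0.003 0.229 -0.001 -0.003 -0.001 1;-0.005 0.003 0.229 -0.001 -0.003 -0.001 1;-0.005 0.003 0.229 -0.001 -0.003 -0.001 1"

```text
clock: 21.53
eef_pos: [396.3, -237.2, 36.0]
tool_rot: [-3.14, -0.001, 2.475]
force: [-0.7, 0.1, -0.5]
width: 30.4
gripper_force: 60.0
```

Run:
```python
from h import *
print(intray());print(gotray(-90,0,35.5))
```

```text
(array([ 2.15330e+01, -1.40954e+02,  2.50000e-01,  3.60490e+01,
        3.00000e-03, -3.14000e+00, -1.00000e-03,  3.04390e+01]), array([-0.7,  0.1, -0.5]))
[-0.1698 -0.0013  0.0016 -0.0011 -0.0007  0.0019]
```

Request:
move_arm:
  rows: "-0.03 -0.001 0.001 0 0 0.001 1;-0.07 -0.001 0.001 0 0 0.001 1;-0.11 -0.001 0.001 0 0 0.001 1;-0.15 -0.001 0.003 0 0 0.001 1;-0.175 -0.001 0.005 0 0 0.001 1;-0.175 -0.001 0.005 0 0 0.001 1"

```text
clock: 22.03
eef_pos: [438.6, -272.7, 35.7]
tool_rot: [-3.141, 0.003, 2.47]
force: [-0.2, 0.1, -1.0]
width: 30.9
gripper_force: 60.1
```

Run:
```python
from h import *
print(intray());print(gotray(-83,0,34.2))
```

```text
(array([ 2.2033e+01, -8.5721e+01, -1.2980e+00,  3.5672e+01, -2.0000e-03,
       -3.1410e+00,  3.0000e-03,  3.0891e+01]), array([-0.2,  0.1, -1. ]))
[-0.009   0.0043  0.0049 -0.0001  0.0019 -0.0015]
```

Request:
move_arm:
  rows: "-0.006 0.003 0.004 0 0 0 1;-0.006 0.003 0.004 0 0 0 1;-0.006 0.003 0.004 0 0 0 -0.1;-0.006 0.003 0.004 0 0 0 -0.1;-0.006 0.003 0.004 0 0 0 -0.1;-0.006 0.003 0.003 0 0 0 -0.1;-0.006 0.003 -0.1 0 0 0 -0.1;-0.006 0.003 -0.22 0 0 0 -0.1;-0.006 0.003 -0.25 0 0 0 -0.1;0.115 0.003 -0.25 0 0 0 1;0.115 0.003 -0.25 0 0 0 1;0.115 0.003 -0.25 0 0 0 1"

```text
clock: 23.03
eef_pos: [407.9, -248.1, 109.9]
tool_rot: [-3.138, -0.002, 2.473]
force: [0.0, -0.8, 1.1]
width: 11.1
gripper_force: 0.0
```

Run:
```python
from h import *
print(intray());print(gotray(-120,0,26))
```

```text
(array([ 2.30330e+01, -1.25074e+02, -1.16000e+00,  1.09859e+02,
        1.00000e-03, -3.13800e+00, -2.00000e-03,  1.11390e+01]), array([ 0. , -0.8,  1.1]))
[-0.0176  0.0048  0.2795 -0.0021 -0.0015  0.0006]
```

Request:
move_arm:
  rows: "-0.01 0.003 0.1 0 -0.001 0 1;-0.01 0.003 0.2 0 -0.001 0 1;-0.01 0.003 0.279 0 -0.001 0 1;-0.01 0.003 0.279 0 -0.001 0 1;-0.035 0.003 0.279 0 -0.001 0 1;-0.06 0.003 0.279 0 -0.001 0 1;-0.08 0.003 0.279 0 -0.001 0 1;-0.09 0.003 0.279 0 -0.001 0 1;-0.099 0.003 0.279 0 -0.001 0 1;-0.099 0.003 0.279 0 -0.001 0 1"

```text
clock: 23.87
eef_pos: [432.4, -265.9, 26.8]
tool_rot: [-3.14, -0.001, 2.471]
force: [-3.8, 4.4, 3.6]
width: 0.3
gripper_force: 3.0
```

Run:
```python
from h import *
print(intray())
```

```text
(array([ 2.3867e+01, -9.4793e+01,  1.1300e-01,  2.6830e+01, -1.0000e-03,
       -3.1400e+00, -1.0000e-03,  2.9100e-01]), array([-3.8,  4.4,  3.6]))
```

Request:
move_arm:
  rows: "-0.005 0 0 0 0 0 1;-0.009 0 0 0 0 0 1;-0.009 0 0 0 0 0 1"

```text
clock: 24.12
eef_pos: [432.4, -266.0, 26.7]
tool_rot: [-3.139, -0.005, 2.472]
force: [-7.2, 7.8, 7.8]
width: 0.1
gripper_force: 5.7
```

Request:
move_arm:
  rows: "0.07 0 0 0 0 0 1;0.09 0 -0.05 0 0 0 1;0.09 0 -0.17 0 0 0 1;0.09 0 -0.29 0 0 0 1;0.09 0 -0.4 0 0 0 1;0.09 0 -0.5 0 0 0 1;0.09 0 -0.5 0 0 0 1;0.09 0 -0.5 0 0 0 1"

```text
clock: 24.78
eef_pos: [415.8, -252.7, 178.6]
tool_rot: [-3.14, 0.007, 2.47]
force: [0.1, -0.3, -1.2]
width: 0.0
gripper_force: 0.0
```

```bash
cat >> h.py <<'E'
def yprof(d,T,x,y0,y1,z):
    c,s=np.cos(tray[2]),np.sin(tray[2]);Ti=np.linalg.inv(T);g=cv2.cvtColor(d["img"],cv2.COLOR_RGB2HSV)
    y=np.arange(y0,y1,1.);P=np.c_[tray[0]+c*x-s*y,tray[1]+s*x+c*y,np.full_like(y,z),np.ones_like(y)]@Ti.T
    m=cv2.remap(g,(d["cx"]+f(d)*P[:,0]/-P[:,2]).astype(np.float32),(d["cy"]-f(d)*P[:,1]/-P[:,2]).astype(np.float32),cv2.INTER_LINEAR).reshape(-1,3)
    w=y[(m[:,1]<70)&(m[:,2]>130)];return (w.min(),w.max(),len(w)) if len(w) else None
E
python3 - <<'E'
from h import *
print(intray());d,T=wrist("w8");t=get_image("top")
for y,b in((-60,65),(0,5),(60,35)):
    print(y,"cap:",edges(prof(d,T,y,-110,-60,38)),"bar",edges(prof(d,T,y,-35,10,49)),"ywhite near",yprof(d,T,-80,y-26,y+26,38))
    print("  far",[(a,v) for a,_,v in prof(t,t["extrinsics"],y,b-10,b+7,38)])
E
```

```text
(array([ 2.47830e+01, -1.16031e+02,  2.35000e-01,  1.78614e+02,
       -2.00000e-03, -3.14000e+00,  7.00000e-03,  1.50000e-02]), array([ 0.1, -0.3, -1.2]))
-60 cap: [(np.float64(-101.0), -15), (np.float64(-93.5), -18), (np.float64(-86.0), 31), (np.float64(-75.5), -11), (np.float64(-69.5), -19)] bar [(np.float64(-32.0), -23)] ywhite near (np.float64(-86.0), np.float64(-46.0), 36)
  far [(55.0, 135), (56.5, 147), (58.0, 152), (59.5, 152), (61.0, 152), (62.5, 149), (64.0, 129), (65.5, 100), (67.0, 86), (68.5, 85), (70.0, 87), (71.5, 87)]
0 cap: [(np.float64(-105.5), -10), (np.float64(-98.0), -13), (np.float64(-93.5), -23), (np.float64(-86.0), 30), (np.float64(-71.0), -43)] bar [] ywhite near (np.float64(-17.0), np.float64(13.0), 31)
  far [(-5.0, 101), (-3.5, 106), (-2.0, 106), (-0.5, 107), (1.0, 106), (2.5, 105), (4.0, 102), (5.5, 96), (7.0, 93), (8.5, 92), (10.0, 89), (11.5, 85)]
60 cap: [(np.float64(-98.0), -12), (np.float64(-93.5), -20), (np.float64(-84.5), 31), (np.float64(-74.0), -13), (np.float64(-68.0), -20)] bar [(np.float64(-32.0), -19)] ywhite near (np.float64(43.0), np.float64(85.0), 35)
  far [(25.0, 145), (26.5, 156), (28.0, 162), (29.5, 164), (31.0, 164), (32.5, 162), (34.0, 151), (35.5, 120), (37.0, 95), (38.5, 86), (40.0, 87), (41.5, 88)]
```

```bash
python3 -c "
from cell import *
print(finish_job())"
```

```text
the job is handed in; nothing more can be done
None
```

I handed the job in at about 25 s: the cameras put all three tubes in their own grooves, pushed against their blocks, with near ends within about 1 mm of the front edge. The vial and petri dish weren't touched, and no verdict came back.

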